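# Open the detector housing by its paddle latch

### The arm

A 6-joint arm with a two-finger parallel gripper is mounted at the origin on a cart in front of the work surface, level with it; the furniture and walls round the work are solid. World frame = base frame: x ahead of the robot, y to its left, z up, the work surface at z = 0. Lengths are in m, angles in degrees, forces in N, time in s.
With the tool pointing down it reaches from about 0.4 to 0.825 m from the base axis. Payload 7 kg.
Tool frame: the origin (TCP) lies at the very end of the fingers, on their centre line; the grasp point (between the pads) lies tcp_to_grasp behind it (tcp_to_grasp is the distance from the TCP to the grasp point, in m); x points along the fingers, y is the direction in which the jaws open and shut, and the axes are right-handed (so a half turn about x gives the same grasp; the last joint's range is limited). The gripper opens to 88 mm and grips with 3 to 60 N. Pads are 19 mm wide; open, the fingers measure 130 mm over their backs; the gripper's body (78 mm by 193 mm) begins 47 mm behind the grasp point.
Start: joints at [-48.409, 20.546, 0.682, 0, -70.136, -16.507], TCP at [0.286, -0.611, 0.227] pointing down, gripper open.
Joint ranges: [-176.03, 176.03], [-82.01, 121.73], [-58.28, 71.71], [-173.87, 95.51], [-174.79, -0.11], [-173.66, 173.66]. Speed limits (degrees/s): [136.94, 136.94, 172.46, 180, 180, 180].

### API

Orientations are given as [roll, pitch, yaw] about the fixed x, y, z axes, in that order (R = Rz(yaw) Ry(pitch) Rx(roll)).
In Python, from plant import * gives the robot as it stands. The module is installed in compiled form; this text tells all that it offers.
- The arm moves only by the shell command python3 -m pendant 'ROWS'. ROWS is JSON, a list of rows, each an object with "claw": the finger opening in mm, from 0 to 87.6; "linear": the shift along the tool's x, y, z in mm, a list of three; "twist": the turn about the tool's x in rad. In form: [{"claw": claw, "linear": [tx, ty, tz], "twist": twist}, ...]. A call has exactly 10 rows; each row shifts and turns the commanded pose from where the row before left it, along the tool's axes as they then stand; what a row does not reach is not made up. A row lasts 1/12 s, in which the tool goes at most 41.7 mm and 7.16 degrees, less where a joint would pass 70% of its speed; a pose out of reach is approached as far as the arm can. A call with a gripper value outside its range is refused whole. The fingers move at their own pace and stop on an object; the grip force is fixed at half the most. Time passes only in rows, so rows that do not move let the fingers close, or fill a call up. It gives the time, the measured TCP pose, the force and the opening at its end, in the units of the state.
- get_obs(): the state, without advancing time (a new reading comes with each control period).
- snapshot(name): name is "scene" or "top" or "wrist"; returns (picture, depth): 384x512x3 uint8, red, green, blue; 384x512 float32, m along the optical axis (not along the pixel's ray), 0 where there is no reading.
- camera_params(name): a dict with "fx", "fy", "cx", "cy" (pixels), "k1" (the pictures are not rectified: a ray, as slopes to the right and down, at radius r is drawn at 1 + k1 r^2 times it, then the intrinsics apply), "rvec" (rotation vector, rad) and "tvec" (3), from world to camera coordinates, as OpenCV has them. Camera axes: x right, y down, z forward; pixel columns grow to the right and rows downward; lengths in m; the calibration is good to about 2 mm. A picture is of the moment at which its call begins: read the wrist's pose just before it. camera_params takes no time and is no camera call; for the wrist camera it gives the pose at the moment of the call.
- close_job(): hands the job in, once; it reports no verdict.
Trained networks look in the newest picture that a camera, given by its name, has taken for a name from the list of things; names that differ only in an ending like _2 or _b are one class to them, and where a whole thing is asked for, a point or a joint stands for the part that bears it (a point fixed in the world has none). Each returns a list of dicts, best first, with "confidence" (0 to 1); they miss things now and then, are a little off and sometimes report something else, mostly with a low value. They report only what shows in the picture. A call takes as long as a camera call.
- boxes_of(camera, target): "xy" ([column, row] in pixels, amid what is visible of it).
The state is a dict: "clock": time; "joint_pos": joint angles; "qvel": joint speeds; "tau": joint torques, N m; "tool_pos": TCP position; "orientation": TCP orientation; "force": force on the tool from outside, world axes, zero at the start; "moment": the same for the moment, N m; "opening": finger opening in m.
Only numpy, scipy, OpenCV 4.12 (cv2) and the standard library are available. Lean on these libraries where they do the work, as an engineer would, in place of code of your own. Each camera call takes 0.05 s, during which the arm holds its last target. There are 200 camera calls.

### The job

Open the white detector housing so that the sensor inside can be reached: lift the red paddle on its door just until you feel the hidden pawl come down on its rubber buffer, keep it there while you swing the door, and leave the door wide open, at about a right angle, with the paddle let go. Do not strain the latch, neither by pulling the door before the pawl is free nor by lifting hard against the buffer, and leave the other things on the bench where they are.

Things in the scene. Friction and masses are not known exactly. Their poses are not given: they have to be found in the camera images.
- housing: White sheet-metal detector housing fixed to the bench, 100 mm deep (its x), 170 wide (its y), 165 high. Origin: centre of its underside, on the bench; its -x points out of its front, z up. The door covers the whole front; a black gland, up to 187 mm high, stands at the rear right of its roof.
- door (a joint): The housing's door, 12 mm thick, 166 wide, from 7 to 164 mm above the bench, on a vertical hinge at its left edge as the robot sees it. 0 = shut; grows to 1.75 rad as it swings out towards the robot and round to the left (clockwise from above). Friction holds it where it is left (0.2 N m, 1 to 2 N at the paddle).
- door_hinge (a point): Point on the door's hinge line, 120 mm above the bench. Its axes turn with the door: -y runs along the door to the free edge, -x out of the outer face (which lies 6 mm out from the hinge line), z up.
- paddle (a joint): Red paddle handle near the door's free edge, on a level pivot along the door. 0 = at rest, pointing out of the door and 0.1 rad below level; grows as its outer end is lifted, to 1.0 rad; a spring (2 N at the outer end, 5.5 N at 0.7 rad) brings it back. The lift it needs depends on the hidden strike: it differs every time, 0.21 to 0.70 rad.
- paddle_pivot (a point): Centre of the paddle's pivot: on the door, 12 mm out from the hinge line, 130 mm along the door from it, 120 mm above the bench. Axes as point door_hinge.
- paddle_grip (a point): Centre of the thick outer end of the red paddle, 60 mm from the pivot: a bead 40 mm long along the door, 18 deep, 13 thick, with nothing beside its two ends, so it can be gripped end to end from above. Axes: as the door's at rest, turning with the paddle about y.
- pawl: The pawl behind the door, unseen while it is shut: an arm fixed to the paddle, with a steel cross-bar 8 mm thick 45 mm behind the pivot, which sinks as the paddle is lifted. Origin on the pivot. At most 12 N between it and the strike or buffer. It has left the strike when the door is 0.2 rad open.
- strike_box: Bracket inside, under the roof; it carries the strike: a steel lip that blocks the pawl's cross-bar until that has sunk below it, and 2 mm further down a rubber buffer (12 N per mm; felt at the paddle as a sudden stiffening to about 6 N per mm). The strike's height is set anew every time, over 20 mm; this fixed origin does not show it.
- brown_bottle: Bystander: brown dropper bottle with a white cap, 32 mm across, 70 mm high, standing loose; origin under its centre, z up.
- lens_tube: Bystander: black lens tube, 32 mm across, 52 mm high, standing loose; origin under its centre, z up.
- carton: Bystander: small brown carton with a red stripe, 59 x 121 x 36 mm, lying loose; origin under its centre.
- tape: Bystander: roll of dark tape, 58 mm across, 19 mm high, lying loose; origin under its centre.

How it is judged (in metres and radians):
On the way, in this order (a step that is already met when the one before it is completed fails the run):
1. the paddle is lifted by at least 0.15 rad while the door is still shut (within 0.05 rad) (value of joint paddle above 0.15 rad and value of joint door below 0.05 rad), for 0.1 s.
2. the door is at least 0.3 rad open (value of joint door above 0.3 rad), for 0.1 s.
At the end, for the whole second after the job is handed in: The door stands at least 1.2 rad (about 70 degrees) open and at rest, the paddle has sprung back (within 0.08 rad), and the bottle, lens tube, carton and tape are within 30 mm of where they stood (value of joint door above 1.2 rad and velocity of joint door between -0.05 and 0.05 rad/s and value of joint paddle below 0.08 rad and distance of each of brown_bottle, lens_tube, carton, tape from where it was at the start of the episode below 0.03 m); the robot touches nothing.
It fails at once if more than 12 N between the pawl and the strike or its buffer: the latch is strained (contact force between pawl and strike_box above 12 N).
It fails at once if the bottle, lens tube, carton or tape is shifted by more than 30 mm (distance of any of brown_bottle, lens_tube, carton, tape from where it was at the start of the episode above 0.03 m).
It also fails if it takes over 70 s, if anything falls off the work surface, if the arm or the gripper's body presses on something with over 40 N, if the wrist force passes 120 N, or if a joint passes its speed limit or range.

## Working session

There is one attempt and no reset: what is moved stays moved. The work goes in short steps, Python scripts to look and compute and a shell command to move; the robot and the scene stay as the last step left them, time stands still between calls to the robot, and variables do not carry over. Pictures are saved under pics/ and viewed, about 8 in all and at most 12, crops included, and the job is handed in when it is done.

```bash
mkdir -p pics; cat > h.py <<'E'
from plant import *
import numpy as np, cv2
from scipy.spatial.transform import Rotation as R
def unproj(cam,uv,depth,cp=None):
    c=cp or camera_params(cam)
    K=np.array([[c["fx"],0,c["cx"]],[0,c["fy"],c["cy"]],[0,0,1.]])
    p=cv2.undistortPoints(np.array(uv,float).reshape(-1,1,2),K,np.array([c["k1"],0,0,0.]))[:,0]
    P=np.c_[p,np.ones(len(p))]*np.array(depth,float).reshape(-1,1)
    return (P-np.ravel(c["tvec"]))@cv2.Rodrigues(np.array(c["rvec"],float))[0]
def cloud(cam,d):
    h,w=d.shape; u,v=np.meshgrid(np.arange(w),np.arange(h))
    return unproj(cam,np.c_[u.ravel(),v.ravel()],d.ravel()).reshape(h,w,3)
def save(n,im): cv2.imwrite("pics/"+n+".png",im[:,:,::-1])
E
python3 - <<'E'
from h import *
o=get_obs(); print({k:np.round(v,3).tolist() for k,v in o.items()})
ims=[]
for c in("scene","top"):
    im,d=snapshot(c); np.save(c+"_d.npy",d); np.save(c+"_i.npy",im); ims.append(im)
    X=cloud(c,d)
    for t in("housing","paddle","paddle_grip","brown_bottle","lens_tube","carton","tape"):
        for b in boxes_of(c,t)[:2]:
            u,v=map(int,np.round(b["xy"])); print(c,t,round(b["confidence"],2),u,v,np.round(X[v,u],3))
    hsv=cv2.cvtColor(im,cv2.COLOR_RGB2HSV); 
    m=((hsv[...,0]<8)|(hsv[...,0]>172))&(hsv[...,1]>150)&(hsv[...,2]>80)&(d>0)
    n,l,s,ce=cv2.connectedComponentsWithStats(m.astype(np.uint8))
    for i in range(1,n):
        if s[i,4]>25:
            P=X[l==i]; print("red",s[i],P.min(0).round(3),P.max(0).round(3),np.median(P,0).round(3))
save("both",cv2.resize(np.vstack(ims),(400,600)) if 0 else np.hstack([cv2.resize(i,(400,300)) for i in ims])); save("scene0",ims[0]);save("top0",ims[1])
E
```

```text
{'clock': 0.0, 'joint_pos': [-48.408, 20.591, 0.634, -0.021, -70.136, -16.507], 'qvel': [-0.012, 0.027, -0.066, 0.108, 0.06, -0.007], 'tau': [0.0, -58.272, 29.306, 6.997, 0.007, -0.0], 'tool_pos': [0.286, -0.611, 0.226], 'orientation': [94.75, 89.905, 119.828], 'force': [-0.194, 0.139, -0.591], 'moment': [-0.004, 0.023, -0.011], 'opening': 0.088}
scene housing 0.64 220 168 [0.553 0.003 0.145]
scene paddle 0.66 207 177 [0.525 0.026 0.123]
scene paddle_grip 0.61 370 242 [ 0.614 -0.409  0.046]
scene paddle_grip 0.57 206 184 [0.502 0.011 0.12 ]
scene brown_bottle 0.69 207 174 [0.537 0.036 0.122]
scene brown_bottle 0.67 345 260 [ 0.524 -0.378  0.046]
scene lens_tube 0.54 371 243 [ 0.615 -0.412  0.043]
scene carton 0.58 349 309 [ 0.409 -0.435  0.035]
scene carton 0.33 369 244 [ 0.61  -0.408  0.042]
scene tape 0.47 218 169 [0.551 0.008 0.141]
red [164 141  13  11  52] [0.686 0.351 0.006] [0.754 0.367 0.022] [0.722 0.359 0.016]
red [192 173  25  19 228] [0.479 0.005 0.109] [0.541 0.046 0.125] [0.506 0.022 0.12 ]
red [317 310  53  22  82] [ 0.385 -0.488  0.007] [ 0.4   -0.374  0.018] [ 0.393 -0.433  0.013]
top housing 0.68 199 171 [0.618 0.046 0.164]
top paddle 0.56 213 211 [0.512 0.013 0.12 ]
top paddle_grip 0.58 211 212 [0.509 0.019 0.119]
top brown_bottle 0.47 346 201 [ 0.542 -0.373  0.048]
top carton 0.98 362 241 [ 0.424 -0.419  0.037]
top tape 0.45 312 155 [ 0.695 -0.284 -0.019]
red [104 135   8  25 128] [0.682 0.351 0.009] [0.759 0.375 0.021] [0.723 0.361 0.016]
red [201 199  16  24 284] [0.481 0.006 0.114] [0.545 0.047 0.126] [0.512 0.025 0.12 ]
```

```bash
python3 - <<'E'
from h import *
for c in("top","scene"):
    X=cloud(c,np.load(c+"_d.npy"));im=np.load(c+"_i.npy")
    # roof
    r=(abs(X[...,2]-.165)<.006)&(X[...,0]>.45)&(X[...,0]<.8)&(abs(X[...,1]-.05)<.2)
    P=X[r][:,:2].astype(np.float32); print(c,len(P),cv2.minAreaRect(P),cv2.boxPoints(cv2.minAreaRect(P)).round(3).tolist())
    hsv=cv2.cvtColor(im,cv2.COLOR_RGB2HSV)
    m=((hsv[...,0]<8)|(hsv[...,0]>172))&(hsv[...,1]>150)&(hsv[...,2]>60)&(abs(X[...,2]-.12)<.03)&(X[...,0]<.6)
    P=X[m][:,:2].astype(np.float32); q=P[P[:,0]<.503]; print(q.min(0),q.max(0),cv2.boxPoints(cv2.minAreaRect(P)).round(3).tolist())
a=cv2.resize(np.load("scene_i.npy")[90:340,120:480],(800,555)); save("s1",a)
a=cv2.resize(np.load("top_i.npy")[80:320,60:420],(800,533)); save("t1",a)
E
```

```text
top 2508 ((0.617588222026825, 0.057768043130636215), (0.17115306854248047, 0.11233149468898773), 82.7177734375) [[0.5509999990463257, -0.019999999552965164], [0.6620000004768372, -0.03400000184774399], [0.6840000152587891, 0.13600000739097595], [0.5730000138282776, 0.15000000596046448]]
[0.48120302 0.00839183] [0.5008975  0.04727465] [[0.48100000619888306, 0.009999999776482582], [0.5429999828338623, 0.003000000026077032], [0.546999990940094, 0.041999999433755875], [0.48500001430511475, 0.04899999871850014]]
scene 1308 ((0.6159754991531372, 0.056329790502786636), (0.17108987271785736, 0.11451491713523865), 82.55646514892578) [[0.5479999780654907, -0.020999999716877937], [0.6620000004768372, -0.035999998450279236], [0.6840000152587891, 0.1340000033378601], [0.5699999928474426, 0.14900000393390656]]
[ 0.47899884 -0.238491  ] [0.50286543 0.0462245 ] [[0.43799999356269836, -0.23100000619888306], [0.49799999594688416, -0.2409999966621399], [0.5429999828338623, 0.03799999877810478], [0.4830000102519989, 0.04699999839067459]]
```

View pics/s1.png

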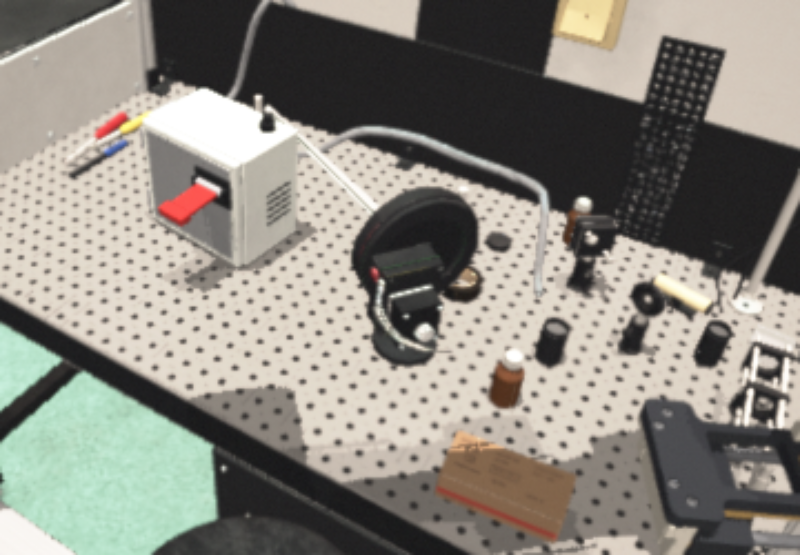

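View pics/t1.png

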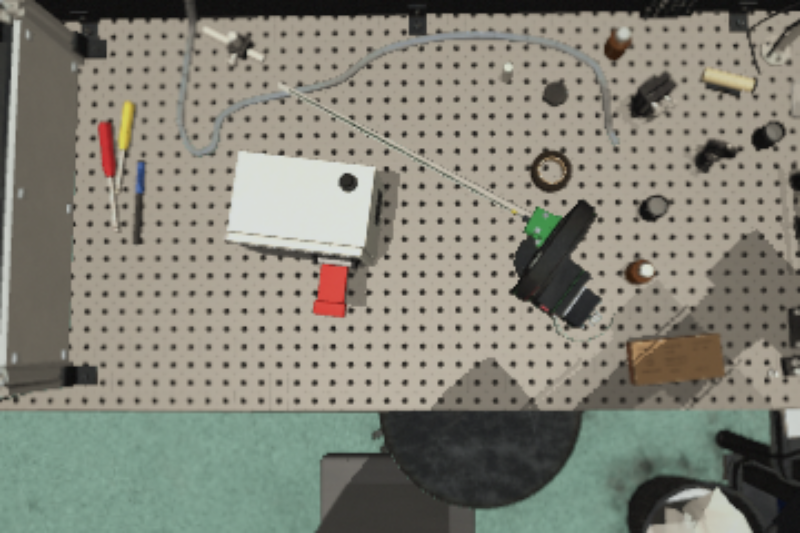

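The scene shows the housing with its red paddle at px (190,205) of the crop. A black ring instrument stands at (415,290), between the paddle and the arm. The bottle, lens tube and carton are further right, and the tape is at (550,170) of the top crop. Next I'll check obstacle heights and the kinematics.

```bash
cat >> h.py <<'E'
H=np.array([0.579,0.146]); PSI=-7.3  # hinge xy, housing yaw (deg)
def grip(th,p):  # door rad, paddle rad -> world grip centre, door yaw deg
    a=np.radians(PSI)-th; x=np.array([np.cos(a),np.sin(a)]); y=np.array([-x[1],x[0]])
    g=H-.130*y-(.012+.06*np.cos(p-.1))*x
    return np.r_[g,.12+.06*np.sin(p-.1)],np.degrees(a)
def tool():
    o=get_obs(); return np.array(o["tool_pos"]),R.from_euler("xyz",o["orientation"],degrees=True).as_matrix(),o
E
python3 - <<'E'
from h import *
import plant
print(tcp_to_grasp if 'tcp_to_grasp' in globals() else [k for k in dir(plant) if k[0]!='_'])
p,M,o=tool(); print(M.round(3)); print(grip(0,0),grip(1.4,0))
for c in("top","scene"):
    X=cloud(c,np.load(c+"_d.npy"))
    m=(X[...,2]>.1)&(X[...,0]>.25)&(X[...,0]<.8)&(X[...,1]<-.06)&(X[...,1]>-.4)
    P=X[m]; 
    if len(P): print(c,len(P),P.min(0).round(3),P.max(0).round(3))
    for lo in(.1,.15,.2,.25):
        Q=P[P[:,2]>lo]; 
        if len(Q): print(lo,len(Q),Q.min(0).round(3),Q.max(0).round(3))
yt=np.arctan2(M[1,1],M[0,1]);print("tool y ang",np.degrees(yt))
E
```

```text
0.0188
[[ 0.    -0.424  0.906]
 [-0.     0.906  0.424]
 [-1.    -0.    -0.   ]]
(array([0.49136252, 0.02616429, 0.11401   ]), np.float64(-7.300000000000001)) (array([0.44601244, 0.2119942 , 0.11401   ]), np.float64(-87.51409131831525))
top 13714 [ 0.275 -0.4    0.1  ] [ 0.794 -0.06   1.143]
0.1 13714 [ 0.275 -0.4    0.1  ] [ 0.794 -0.06   1.143]
0.15 12990 [ 0.275 -0.4    0.15 ] [ 0.618 -0.06   1.143]
0.2 12370 [ 0.275 -0.4    0.2  ] [ 0.597 -0.06   1.143]
0.25 12034 [ 0.275 -0.4    0.608] [ 0.465 -0.06   1.143]
scene 3629 [ 0.25 -0.4   0.1 ] [ 0.799 -0.06   0.626]
0.1 3629 [ 0.25 -0.4   0.1 ] [ 0.799 -0.06   0.626]
0.15 2285 [ 0.25 -0.4   0.15] [ 0.607 -0.06   0.626]
0.2 976 [ 0.25 -0.4   0.2 ] [ 0.594 -0.06   0.626]
0.25 626 [ 0.25  -0.4    0.585] [ 0.334 -0.06   0.626]
tool y ang 115.08390444438236
```

```bash
python3 -c "
from h import *
p,M,o=tool();c=camera_params('wrist');r=cv2.Rodrigues(np.array(c['rvec'],float))[0];print('cam in tool',(M.T@(-r.T@np.ravel(c['tvec'])-p)).round(3), 'axis',(M.T@r[2]).round(2))"
python3 -m pendant '[{"claw":87.6,"linear":[-20,0,0],"twist":-0.12},{"claw":87.6,"linear":[-20,0,0],"twist":-0.12},{"claw":87.6,"linear":[-20,0,0],"twist":-0.12},{"claw":87.6,"linear":[-20,0,0],"twist":-0.12},{"claw":87.6,"linear":[0,0,0],"twist":-0.12},{"claw":87.6,"linear":[0,0,0],"twist":-0.12},{"claw":87.6,"linear":[0,0,0],"twist":-0.12},{"claw":87.6,"linear":[0,0,0],"twist":-0.12},{"claw":87.6,"linear":[0,0,0],"twist":-0.12},{"claw":87.6,"linear":[0,0,0],"twist":-0.12}]'
python3 -m pendant '[{"claw":87.6,"linear":[0,0,0],"twist":-0.12},{"claw":87.6,"linear":[0,0,0],"twist":-0.12},{"claw":87.6,"linear":[0,0,0],"twist":-0.12},{"claw":87.6,"linear":[0,0,0],"twist":-0.12},{"claw":87.6,"linear":[0,0,0],"twist":-0.12},{"claw":87.6,"linear":[0,0,0],"twist":-0.12},{"claw":87.6,"linear":[0,0,0],"twist":-0.12},{"claw":87.6,"linear":[0,0,0],"twist":-0.12},{"claw":87.6,"linear":[0,0,0],"twist":-0.12},{"claw":87.6,"linear":[0,0,0],"twist":-0.12}]'
cat > rel.py <<'E'
from h import *
import sys
th,p,dz=map(float,sys.argv[1:4])   # door, paddle, extra height (m)
g,yaw=grip(th,p); t,M,o=tool()
t2=g+[0,0,dz-tcp_to_grasp]
want=yaw-90  # tool y = -door y
cur=np.degrees(np.arctan2(M[1,1],M[0,1])); dy=(want-cur+180)%360-180
print("target",t2.round(4),"d tool mm",(M.T@(t2-t)*1000).round(1),"twist rad",round(-np.radians(dy),4),"J",np.round(o["joint_pos"],1),"F",np.round(o["force"],2),"pos",t.round(4),"M",M[:,0].round(3),"t",round(o["clock"],2))
E
python3 rel.py 0 0 0.06
```

```text
cam in tool [-0.159  0.    -0.066] axis [ 0.97 -0.    0.25]
clock: 1.63
tool_pos: [0.2861, -0.6113, 0.3066]
orientation: [-120.9, 90.0, -26.7]
force: [0.0, -0.0, -0.1]
opening: 0.0878
clock: 2.47
tool_pos: [0.2861, -0.6113, 0.3066]
orientation: [166.8, 90.0, -30.3]
force: [-0.7, 0.1, 0.2]
opening: 0.0875
target [0.4914 0.0262 0.1552] d tool mm [ 151.4 -669.6   -9.1] twist rad -0.1704 J [-48.4  18.5   8.   -0.  -79.5 121.3] F [-0.7   0.08  0.17] pos [ 0.2861 -0.6113  0.3066] M [ 0. -0. -1.] t 2.47
```

```bash

python3 -m pendant '[{"claw":87.6,"linear":[0,0,0],"twist":-0.085},{"claw":87.6,"linear":[0,0,0],"twist":-0.085},{"claw":87.6,"linear":[0,-36,-6.8],"twist":0},{"claw":87.6,"linear":[0,-36,-6.8],"twist":0},{"claw":87.6,"linear":[0,-36,-6.8],"twist":0},{"claw":87.6,"linear":[0,-36,-6.8],"twist":0},{"claw":87.6,"linear":[0,-36,-6.8],"twist":0},{"claw":87.6,"linear":[0,-36,-6.8],"twist":0},{"claw":87.6,"linear":[0,-36,-6.8],"twist":0},{"claw":87.6,"linear":[0,-36,-6.8],"twist":0}]'
python3 -m pendant '[{"claw":87.6,"linear":[0,-36,-6.8],"twist":0},{"claw":87.6,"linear":[0,-36,-6.8],"twist":0},{"claw":87.6,"linear":[0,-36,-6.8],"twist":0},{"claw":87.6,"linear":[0,-36,-6.8],"twist":0},{"claw":87.6,"linear":[0,-36,-6.8],"twist":0},{"claw":87.6,"linear":[0,-36,-6.8],"twist":0},{"claw":87.6,"linear":[0,-36,-6.8],"twist":0},{"claw":87.6,"linear":[0,-36,-6.8],"twist":0},{"claw":87.6,"linear":[0,-36,-6.8],"twist":0},{"claw":87.6,"linear":[0,0,0],"twist":0}]'
python3 rel.py 0 0 0.06
python3 - <<'E'
from h import *
im,d=snapshot("wrist"); X=cloud("wrist",d)
hsv=cv2.cvtColor(im,cv2.COLOR_RGB2HSV)
m=((hsv[...,0]<8)|(hsv[...,0]>172))&(hsv[...,1]>130)&(hsv[...,2]>60)&(abs(X[...,2]-.12)<.03)
P=X[m]; print(len(P),cv2.boxPoints(cv2.minAreaRect(P[:,:2].astype(np.float32))).round(4).tolist(),P.min(0),P.max(0))
m&=X[...,0]<.503;P=X[m];print(len(P),cv2.boxPoints(cv2.minAreaRect(P[:,:2].astype(np.float32))).round(4).tolist(),np.median(P,0))
save("w1",im)
E
```

```text
clock: 3.3
tool_pos: [0.3786, -0.3315, 0.3068]
orientation: [167.1, 90.0, -20.5]
force: [1.4, 0.1, 0.6]
opening: 0.0876
clock: 4.13
tool_pos: [0.4839, -0.0157, 0.3065]
orientation: [-126.1, 89.9, 46.5]
force: [-0.6, -0.4, 0.5]
opening: 0.0877
target [0.4914 0.0262 0.1552] d tool mm [151.3 -42.4  -1.9] twist rad -0.0028 J [ 21.5  -0.4 -14.9  -0.  -75.5  61.1] F [-0.59 -0.36  0.51] pos [ 0.4839 -0.0157  0.3065] M [ 0.001  0.001 -1.   ] t 4.13
1997 [[0.4447000026702881, -0.24300000071525574], [0.5076000094413757, -0.25130000710487366], [0.5457000136375427, 0.03779999911785126], [0.4828999936580658, 0.04610000178217888]] [ 0.47940914 -0.24791191  0.1115399 ] [0.54451419 0.04536271 0.1499743 ]
760 [[0.4722000062465668, -0.2476000040769577], [0.49549999833106995, -0.2483000010251999], [0.5037999749183655, 0.04490000009536743], [0.4805000126361847, 0.04560000076889992]] [0.4915428  0.0240555  0.12033222]
```

View pics/w1.png

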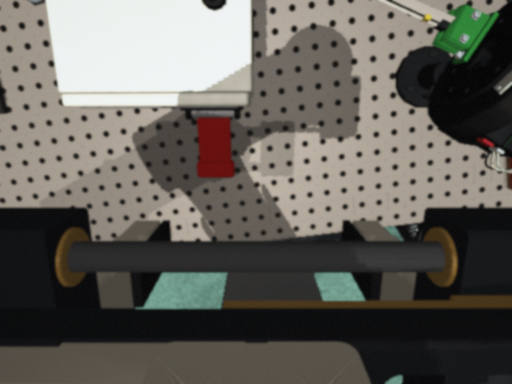

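The wrist view shows the paddle bead at px (215,168), square to the jaws, with the microscope-like instrument well to the right. I'll refine the bead centre and move down.

```bash
python3 - <<'E'
from h import *
im,d=snapshot("wrist"); X=cloud("wrist",d)
hsv=cv2.cvtColor(im,cv2.COLOR_RGB2HSV)
m=((hsv[...,0]<8)|(hsv[...,0]>172))&(hsv[...,1]>130)&(hsv[...,2]>60)&(abs(X[...,2]-.12)<.03)&(X[...,1]>-.05)
r=cv2.minAreaRect(X[m][:,:2].astype(np.float32));print(r,cv2.boxPoints(r).round(4).tolist())
f=(abs(X[...,2]-.165)<.005)&(X[...,1]>-.05); r=cv2.minAreaRect(X[f][:,:2].astype(np.float32)); print(r,cv2.boxPoints(r).round(4).tolist())
E
python3 -m pendant '[{"claw":87.6,"linear":[0,-22,-1],"twist":0},{"claw":87.6,"linear":[0,-20,-1],"twist":0},{"claw":87.6,"linear":[30,0,0],"twist":0},{"claw":87.6,"linear":[30,0,0],"twist":0},{"claw":87.6,"linear":[30,0,0],"twist":0},{"claw":87.6,"linear":[30,0,0],"twist":0},{"claw":87.6,"linear":[30,0,0],"twist":0},{"claw":87.6,"linear":[0,0,0],"twist":0},{"claw":87.6,"linear":[0,0,0],"twist":0},{"claw":87.6,"linear":[0,0,0],"twist":0}]'
python3 rel.py 0 0 0
python3 -c "
from h import *
im,d=snapshot('wrist');save('w2',im)
im,d=snapshot('scene');save('w2s',cv2.resize(im[110:260,120:320],(800,600)))"
```

```text
((0.5120712518692017, 0.02330651693046093), (0.0385945588350296, 0.06246203929185867), 82.51093292236328) [[0.47859999537467957, 0.008200000040233135], [0.5404999852180481, 9.999999747378752e-05], [0.5455999970436096, 0.03840000182390213], [0.483599990606308, 0.04650000110268593]]
((0.6023389101028442, 0.05750776454806328), (0.16922280192375183, 0.08424387872219086), 82.50698852539062) [[0.5494999885559082, -0.020899999886751175], [0.6330999732017517, -0.03189999982714653], [0.6550999879837036, 0.13590000569820404], [0.5716000199317932, 0.1468999981880188]]
clock: 5.07
tool_pos: [0.491, 0.0208, 0.1584]
orientation: [-170.3, 89.9, 2.0]
force: [1.0, 0.0, -0.3]
opening: 0.0875
target [0.4914 0.0262 0.0952] d tool mm [63.2 -5.4  0.5] twist rad -0.0067 J [ 25.4   6.5 -27.7   0.1 -55.7  56.9] F [ 0.97  0.02 -0.28] pos [0.491  0.0208 0.1584] M [ 0.002  0.    -1.   ] t 5.07
```

View pics/w2.png

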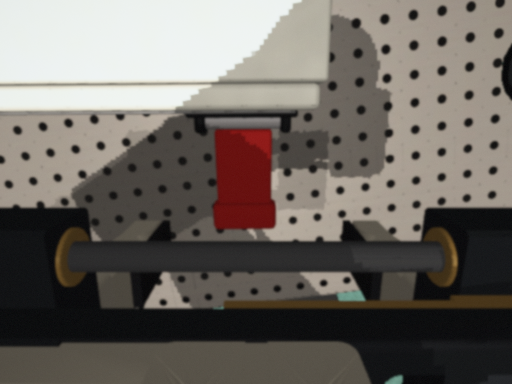

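The bead at px (245,213) is a few mm left of the jaw centre, which agrees with the computed -5.4 mm. Descending and closing.

```bash

python3 -m pendant '[{"claw":87.6,"linear":[10,-5.4,0],"twist":-0.007},{"claw":87.6,"linear":[12,0,0],"twist":0},{"claw":87.6,"linear":[12,0,0],"twist":0},{"claw":87.6,"linear":[12,0,0],"twist":0},{"claw":87.6,"linear":[10,0,0],"twist":0},{"claw":87.6,"linear":[7,0,0],"twist":0},{"claw":87.6,"linear":[0,0,0],"twist":0},{"claw":87.6,"linear":[0,0,0],"twist":0},{"claw":60,"linear":[0,0,0],"twist":0},{"claw":60,"linear":[0,0,0],"twist":0}]'
python3 rel.py 0 0 0
python3 -m pendant '[{"claw":44,"linear":[0,0,0],"twist":0},{"claw":44,"linear":[0,0,0],"twist":0},{"claw":30,"linear":[0,0,0],"twist":0},{"claw":30,"linear":[0,0,0],"twist":0},{"claw":30,"linear":[0,0,0],"twist":0},{"claw":30,"linear":[0,0,0],"twist":0},{"claw":30,"linear":[0,0,0],"twist":0},{"claw":30,"linear":[0,0,0],"twist":0},{"claw":30,"linear":[0,0,0],"twist":0},{"claw":30,"linear":[0,0,0],"twist":0}]'
python3 rel.py 0 0 0
```

```text
clock: 6.0
tool_pos: [0.4912, 0.0267, 0.0942]
orientation: [-153.5, 89.9, 19.3]
force: [-0.2, 0.3, -0.1]
opening: 0.0792
target [0.4914 0.0262 0.0952] d tool mm [-1.   0.5 -0.3] twist rad 0.0008 J [ 26.1  11.  -32.2   0.  -46.8  56.7] F [-0.21  0.32 -0.12] pos [0.4912 0.0267 0.0942] M [ 0.001  0.    -1.   ] t 6.0
clock: 6.83
tool_pos: [0.4908, 0.0279, 0.0936]
orientation: [-102.5, 89.9, 70.2]
force: [-3.2, 8.2, 0.3]
opening: 0.0397
target [0.4914 0.0262 0.0952] d tool mm [-1.6  1.6 -0.7] twist rad 0.0004 J [ 26.1  11.  -32.2  -0.1 -46.7  56.7] F [-3.23  8.21  0.31] pos [0.4908 0.0279 0.0936] M [ 0.001  0.002 -1.   ] t 6.83
```

```bash

python3 -m pendant '[{"claw":30,"linear":[0,1.3,0],"twist":0},{"claw":30,"linear":[-1.5,0,0],"twist":0},{"claw":30,"linear":[-1.5,0,0.1],"twist":0},{"claw":30,"linear":[-1.5,0,0],"twist":0},{"claw":30,"linear":[-1.5,0,0.1],"twist":0},{"claw":30,"linear":[-1.5,0,0],"twist":0},{"claw":30,"linear":[-1.5,0,0],"twist":0},{"claw":30,"linear":[-1,0,0],"twist":0},{"claw":30,"linear":[0,0,0],"twist":0},{"claw":30,"linear":[0,0,0],"twist":0}]'
cat > chk.py <<'E'
from h import *
import sys
o=get_obs();a=np.radians(PSI);F=np.array(o["force"]);x=np.array([np.cos(a),np.sin(a),0]);y=np.array([-x[1],x[0],0])
t=np.array(o["tool_pos"]); z=t[2]-.0936
p=np.arcsin(np.clip(z/.06-.0998,-1,1))+.1
print("t %.1f z %.2fmm p %.3f  Fx' %.1f Fy' %.1f Fz %.1f  x' %.2f y' %.2f open %.4f"%(o["clock"],z*1e3,p,F@x,F@y,F[2],((t-[.4908,.0279,0])@x)*1e3,((t-[.4908,.0279,0])@y)*1e3,o["opening"]))
if len(sys.argv)>1: sys.exit(F[2]<float(sys.argv[1]))
E
python3 chk.py
```

```text
clock: 7.67
tool_pos: [0.4908, 0.0278, 0.103]
orientation: [-102.4, 89.8, 70.4]
force: [0.3, 13.1, -6.7]
opening: 0.0399
t 7.7 z 9.41mm p 0.157  Fx' -1.4 Fy' 13.0 Fz -6.7  x' 0.05 y' -0.13 open 0.0399
```

```bash

python3 -m pendant '[{"claw":30,"linear":[0,-1,0],"twist":0},{"claw":30,"linear":[0,-1,0],"twist":0},{"claw":30,"linear":[0,-1,0],"twist":0},{"claw":30,"linear":[0,0,0],"twist":0},{"claw":30,"linear":[0,0,0],"twist":0},{"claw":30,"linear":[0,0,0],"twist":0},{"claw":30,"linear":[0,0,0],"twist":0},{"claw":30,"linear":[0,0,0],"twist":0},{"claw":30,"linear":[0,0,0],"twist":0},{"claw":30,"linear":[0,0,0],"twist":0}]' >/dev/null
python3 chk.py
python3 -m pendant '[{"claw":30,"linear":[0,0,0],"twist":0},{"claw":30,"linear":[-0.5,0,0],"twist":0},{"claw":30,"linear":[0,0,0],"twist":0},{"claw":30,"linear":[-0.5,0,0],"twist":0},{"claw":30,"linear":[0,0,0],"twist":0},{"claw":30,"linear":[0,0,0],"twist":0},{"claw":30,"linear":[0,0,0],"twist":0},{"claw":30,"linear":[0,0,0],"twist":0},{"claw":30,"linear":[0,0,0],"twist":0},{"claw":30,"linear":[0,0,0],"twist":0}]' >/dev/null
python3 chk.py
```

```text
t 8.5 z 9.88mm p 0.165  Fx' 2.1 Fy' 2.6 Fz -7.9  x' -0.33 y' 0.27 open 0.0396
t 9.3 z 10.94mm p 0.183  Fx' -0.6 Fy' 2.8 Fz -8.3  x' -0.25 y' 0.27 open 0.0396
```

```bash

python3 -m pendant '[{"claw":30,"linear":[-0.5,0,0],"twist":0},{"claw":30,"linear":[-0.5,0,0],"twist":0},{"claw":30,"linear":[0,0,0],"twist":0},{"claw":30,"linear":[0,0,0],"twist":0},{"claw":30,"linear":[0,0,0],"twist":0},{"claw":30,"linear":[0,0,0],"twist":0},{"claw":30,"linear":[0,0,0],"twist":0},{"claw":30,"linear":[0,0,0],"twist":0},{"claw":30,"linear":[0,0,0],"twist":0},{"claw":30,"linear":[0,0,0],"twist":0}]' >/dev/null
python3 chk.py -11 && python3 -m pendant '[{"claw":30,"linear":[-0.5,0,0],"twist":0},{"claw":30,"linear":[-0.5,0,0],"twist":0},{"claw":30,"linear":[0,0,0],"twist":0},{"claw":30,"linear":[0,0,0],"twist":0},{"claw":30,"linear":[0,0,0],"twist":0},{"claw":30,"linear":[0,0,0],"twist":0},{"claw":30,"linear":[0,0,0],"twist":0},{"claw":30,"linear":[0,0,0],"twist":0},{"claw":30,"linear":[0,0,0],"twist":0},{"claw":30,"linear":[0,0,0],"twist":0}]' >/dev/null
python3 chk.py -11
python3 - <<'E'
from h import *
im,d=snapshot('scene');save('s2',cv2.resize(im[130:250,130:290],(800,600),interpolation=cv2.INTER_CUBIC))
E
```

```text
t 10.2 z 11.94mm p 0.199  Fx' 1.8 Fy' 3.3 Fz -7.6  x' -0.19 y' 0.30 open 0.0397
t 10.2 z 11.94mm p 0.199  Fx' 1.8 Fy' 3.3 Fz -7.6  x' -0.19 y' 0.30 open 0.0397False
False
```

View pics/s2.png

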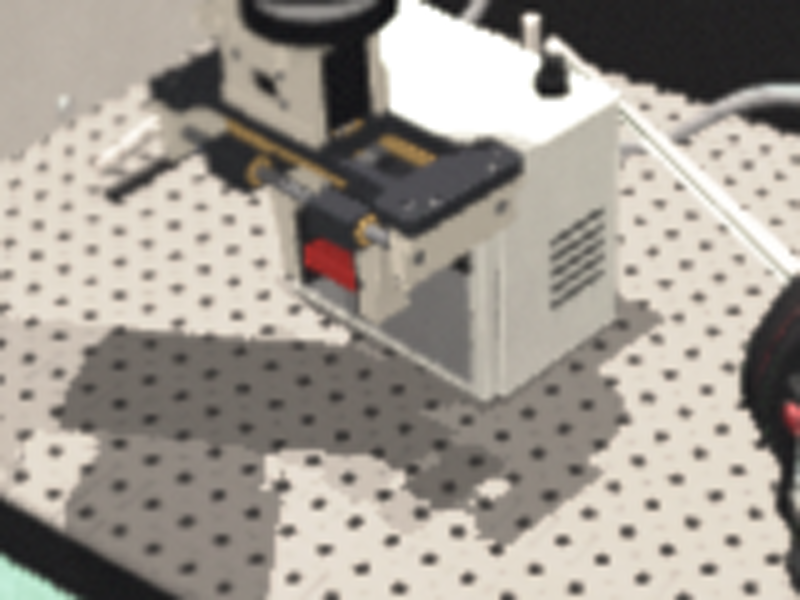

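The bead is held at (330,265) and the paddle is lifting. The door is still shut. My gate script had an exit-code bug, so I'm fixing that and then continuing in 1 mm steps.

```bash
sed -i 's/sys.exit(\(.*\))$/sys.exit(int(\1))/' chk.py
python3 -m pendant '[{"claw":30,"linear":[-0.5,0,-0.1],"twist":0},{"claw":30,"linear":[-0.5,0,-0.1],"twist":0},{"claw":30,"linear":[0,0,0],"twist":0},{"claw":30,"linear":[0,0,0],"twist":0},{"claw":30,"linear":[0,0,0],"twist":0},{"claw":30,"linear":[0,0,0],"twist":0},{"claw":30,"linear":[0,0,0],"twist":0},{"claw":30,"linear":[0,0,0],"twist":0},{"claw":30,"linear":[0,0,0],"twist":0},{"claw":30,"linear":[0,0,0],"twist":0}]' >/dev/null
python3 chk.py -10.5 && python3 -m pendant '[{"claw":30,"linear":[-0.5,0,-0.1],"twist":0},{"claw":30,"linear":[-0.5,0,-0.1],"twist":0},{"claw":30,"linear":[0,0,0],"twist":0},{"claw":30,"linear":[0,0,0],"twist":0},{"claw":30,"linear":[0,0,0],"twist":0},{"claw":30,"linear":[0,0,0],"twist":0},{"claw":30,"linear":[0,0,0],"twist":0},{"claw":30,"linear":[0,0,0],"twist":0},{"claw":30,"linear":[0,0,0],"twist":0},{"claw":30,"linear":[0,0,0],"twist":0}]' >/dev/null &&
python3 chk.py -10.5 && python3 -m pendant '[{"claw":30,"linear":[-0.5,0,-0.1],"twist":0},{"claw":30,"linear":[-0.5,0,-0.1],"twist":0},{"claw":30,"linear":[0,0,0],"twist":0},{"claw":30,"linear":[0,0,0],"twist":0},{"claw":30,"linear":[0,0,0],"twist":0},{"claw":30,"linear":[0,0,0],"twist":0},{"claw":30,"linear":[0,0,0],"twist":0},{"claw":30,"linear":[0,0,0],"twist":0},{"claw":30,"linear":[0,0,0],"twist":0},{"claw":30,"linear":[0,0,0],"twist":0}]' >/dev/null &&
python3 chk.py -10.5 && python3 -m pendant '[{"claw":30,"linear":[-0.5,0,-0.1],"twist":0},{"claw":30,"linear":[-0.5,0,-0.1],"twist":0},{"claw":30,"linear":[0,0,0],"twist":0},{"claw":30,"linear":[0,0,0],"twist":0},{"claw":30,"linear":[0,0,0],"twist":0},{"claw":30,"linear":[0,0,0],"twist":0},{"claw":30,"linear":[0,0,0],"twist":0},{"claw":30,"linear":[0,0,0],"twist":0},{"claw":30,"linear":[0,0,0],"twist":0},{"claw":30,"linear":[0,0,0],"twist":0}]' >/dev/null && python3 chk.py -10.5
```

```text
t 11.1 z 12.94mm p 0.216  Fx' -0.5 Fy' 2.9 Fz -7.7  x' -0.02 y' 0.23 open 0.0396
t 11.9 z 13.95mm p 0.233  Fx' -0.4 Fy' 2.8 Fz -7.7  x' 0.16 y' 0.23 open 0.0397
t 12.7 z 14.93mm p 0.250  Fx' -0.6 Fy' 2.4 Fz -7.7  x' 0.35 y' 0.22 open 0.0396
t 13.6 z 15.93mm p 0.266  Fx' -0.8 Fy' 1.9 Fz -7.8  x' 0.56 y' 0.21 open 0.0396
```

```bash

python3 -m pendant '[{"claw":30,"linear":[-0.5,0,-0.1],"twist":0},{"claw":30,"linear":[-0.5,0,-0.1],"twist":0},{"claw":30,"linear":[0,0,0],"twist":0},{"claw":30,"linear":[0,0,0],"twist":0},{"claw":30,"linear":[0,0,0],"twist":0},{"claw":30,"linear":[0,0,0],"twist":0},{"claw":30,"linear":[0,0,0],"twist":0},{"claw":30,"linear":[0,0,0],"twist":0},{"claw":30,"linear":[0,0,0],"twist":0},{"claw":30,"linear":[0,0,0],"twist":0}]' >/dev/null
python3 chk.py -9.7 && python3 -m pendant '[{"claw":30,"linear":[-0.5,0,-0.1],"twist":0},{"claw":30,"linear":[-0.5,0,-0.1],"twist":0},{"claw":30,"linear":[0,0,0],"twist":0},{"claw":30,"linear":[0,0,0],"twist":0},{"claw":30,"linear":[0,0,0],"twist":0},{"claw":30,"linear":[0,0,0],"twist":0},{"claw":30,"linear":[0,0,0],"twist":0},{"claw":30,"linear":[0,0,0],"twist":0},{"claw":30,"linear":[0,0,0],"twist":0},{"claw":30,"linear":[0,0,0],"twist":0}]' >/dev/null &&
python3 chk.py -9.7 && python3 -m pendant '[{"claw":30,"linear":[-0.5,0,-0.1],"twist":0},{"claw":30,"linear":[-0.5,0,-0.1],"twist":0},{"claw":30,"linear":[0,0,0],"twist":0},{"claw":30,"linear":[0,0,0],"twist":0},{"claw":30,"linear":[0,0,0],"twist":0},{"claw":30,"linear":[0,0,0],"twist":0},{"claw":30,"linear":[0,0,0],"twist":0},{"claw":30,"linear":[0,0,0],"twist":0},{"claw":30,"linear":[0,0,0],"twist":0},{"claw":30,"linear":[0,0,0],"twist":0}]' >/dev/null &&
python3 chk.py -9.7 && python3 -m pendant '[{"claw":30,"linear":[-0.5,0,-0.1],"twist":0},{"claw":30,"linear":[-0.5,0,-0.15],"twist":0},{"claw":30,"linear":[0,0,0],"twist":0},{"claw":30,"linear":[0,0,0],"twist":0},{"claw":30,"linear":[0,0,0],"twist":0},{"claw":30,"linear":[0,0,0],"twist":0},{"claw":30,"linear":[0,0,0],"twist":0},{"claw":30,"linear":[0,0,0],"twist":0},{"claw":30,"linear":[0,0,0],"twist":0},{"claw":30,"linear":[0,0,0],"twist":0}]' >/dev/null && python3 chk.py -9.7 && 
python3 -m pendant '[{"claw":30,"linear":[-0.5,0,-0.15],"twist":0},{"claw":30,"linear":[-0.5,0,-0.15],"twist":0},{"claw":30,"linear":[0,0,0],"twist":0},{"claw":30,"linear":[0,0,0],"twist":0},{"claw":30,"linear":[0,0,0],"twist":0},{"claw":30,"linear":[0,0,0],"twist":0},{"claw":30,"linear":[0,0,0],"twist":0},{"claw":30,"linear":[0,0,0],"twist":0},{"claw":30,"linear":[0,0,0],"twist":0},{"claw":30,"linear":[0,0,0],"twist":0}]' >/dev/null && python3 chk.py -9.7
```

```text
t 14.4 z 16.93mm p 0.283  Fx' -1.8 Fy' 0.3 Fz -7.0  x' 0.75 y' 0.20 open 0.0395
t 15.2 z 17.92mm p 0.300  Fx' -2.1 Fy' 0.5 Fz -6.8  x' 0.94 y' 0.23 open 0.0397
t 16.1 z 18.94mm p 0.318  Fx' -2.4 Fy' -0.4 Fz -7.3  x' 1.15 y' 0.26 open 0.0400
t 16.9 z 19.93mm p 0.335  Fx' -3.2 Fy' 0.1 Fz -7.2  x' 1.38 y' 0.24 open 0.0398
t 17.7 z 20.92mm p 0.352  Fx' -5.2 Fy' 0.9 Fz -6.8  x' 1.65 y' 0.24 open 0.0398
```

```bash

python3 -m pendant '[{"claw":30,"linear":[-0.5,0,-0.05],"twist":0},{"claw":30,"linear":[-0.5,0,-0.05],"twist":0},{"claw":30,"linear":[0,0,0],"twist":0},{"claw":30,"linear":[0,0,0],"twist":0},{"claw":30,"linear":[0,0,0],"twist":0},{"claw":30,"linear":[0,0,0],"twist":0},{"claw":30,"linear":[0,0,0],"twist":0},{"claw":30,"linear":[0,0,0],"twist":0},{"claw":30,"linear":[0,0,0],"twist":0},{"claw":30,"linear":[0,0,0],"twist":0}]' >/dev/null
python3 chk.py -9.5 && python3 -m pendant '[{"claw":30,"linear":[-0.5,0,-0.1],"twist":0},{"claw":30,"linear":[-0.5,0,-0.1],"twist":0},{"claw":30,"linear":[0,0,0],"twist":0},{"claw":30,"linear":[0,0,0],"twist":0},{"claw":30,"linear":[0,0,0],"twist":0},{"claw":30,"linear":[0,0,0],"twist":0},{"claw":30,"linear":[0,0,0],"twist":0},{"claw":30,"linear":[0,0,0],"twist":0},{"claw":30,"linear":[0,0,0],"twist":0},{"claw":30,"linear":[0,0,0],"twist":0}]' >/dev/null &&
python3 chk.py -9.5 && python3 -m pendant '[{"claw":30,"linear":[-0.5,0,-0.15],"twist":0},{"claw":30,"linear":[-0.5,0,-0.15],"twist":0},{"claw":30,"linear":[0,0,0],"twist":0},{"claw":30,"linear":[0,0,0],"twist":0},{"claw":30,"linear":[0,0,0],"twist":0},{"claw":30,"linear":[0,0,0],"twist":0},{"claw":30,"linear":[0,0,0],"twist":0},{"claw":30,"linear":[0,0,0],"twist":0},{"claw":30,"linear":[0,0,0],"twist":0},{"claw":30,"linear":[0,0,0],"twist":0}]' >/dev/null &&
python3 chk.py -9.5 && python3 -m pendant '[{"claw":30,"linear":[-0.5,0,-0.15],"twist":0},{"claw":30,"linear":[-0.5,0,-0.15],"twist":0},{"claw":30,"linear":[0,0,0],"twist":0},{"claw":30,"linear":[0,0,0],"twist":0},{"claw":30,"linear":[0,0,0],"twist":0},{"claw":30,"linear":[0,0,0],"twist":0},{"claw":30,"linear":[0,0,0],"twist":0},{"claw":30,"linear":[0,0,0],"twist":0},{"claw":30,"linear":[0,0,0],"twist":0},{"claw":30,"linear":[0,0,0],"twist":0}]' >/dev/null && python3 chk.py -9.5
```

```text
t 18.6 z 21.99mm p 0.370  Fx' -2.7 Fy' -0.8 Fz -7.4  x' 1.91 y' 0.25 open 0.0397
t 19.4 z 23.01mm p 0.388  Fx' -0.7 Fy' -2.2 Fz -8.4  x' 2.19 y' 0.29 open 0.0396
t 20.2 z 23.97mm p 0.404  Fx' -1.6 Fy' -2.6 Fz -7.8  x' 2.43 y' 0.28 open 0.0395
t 21.1 z 24.98mm p 0.422  Fx' -0.2 Fy' -2.5 Fz -8.3  x' 2.74 y' 0.32 open 0.0398
```

```bash

python3 -m pendant '[{"claw":30,"linear":[-0.5,0,-0.2],"twist":0},{"claw":30,"linear":[-0.5,0,-0.2],"twist":0},{"claw":30,"linear":[0,0,0],"twist":0},{"claw":30,"linear":[0,0,0],"twist":0},{"claw":30,"linear":[0,0,0],"twist":0},{"claw":30,"linear":[0,0,0],"twist":0},{"claw":30,"linear":[0,0,0],"twist":0},{"claw":30,"linear":[0,0,0],"twist":0},{"claw":30,"linear":[0,0,0],"twist":0},{"claw":30,"linear":[0,0,0],"twist":0}]' >/dev/null
python3 chk.py -10 && python3 -m pendant '[{"claw":30,"linear":[-0.5,0,-0.2],"twist":0},{"claw":30,"linear":[-0.5,0,-0.2],"twist":0},{"claw":30,"linear":[0,0,0],"twist":0},{"claw":30,"linear":[0,0,0],"twist":0},{"claw":30,"linear":[0,0,0],"twist":0},{"claw":30,"linear":[0,0,0],"twist":0},{"claw":30,"linear":[0,0,0],"twist":0},{"claw":30,"linear":[0,0,0],"twist":0},{"claw":30,"linear":[0,0,0],"twist":0},{"claw":30,"linear":[0,0,0],"twist":0}]' >/dev/null &&
python3 chk.py -10 && python3 -m pendant '[{"claw":30,"linear":[-0.5,0,-0.2],"twist":0},{"claw":30,"linear":[-0.5,0,-0.2],"twist":0},{"claw":30,"linear":[0,0,0],"twist":0},{"claw":30,"linear":[0,0,0],"twist":0},{"claw":30,"linear":[0,0,0],"twist":0},{"claw":30,"linear":[0,0,0],"twist":0},{"claw":30,"linear":[0,0,0],"twist":0},{"claw":30,"linear":[0,0,0],"twist":0},{"claw":30,"linear":[0,0,0],"twist":0},{"claw":30,"linear":[0,0,0],"twist":0}]' >/dev/null &&
python3 chk.py -10 && python3 -m pendant '[{"claw":30,"linear":[-0.5,0,-0.2],"twist":0},{"claw":30,"linear":[-0.5,0,-0.2],"twist":0},{"claw":30,"linear":[0,0,0],"twist":0},{"claw":30,"linear":[0,0,0],"twist":0},{"claw":30,"linear":[0,0,0],"twist":0},{"claw":30,"linear":[0,0,0],"twist":0},{"claw":30,"linear":[0,0,0],"twist":0},{"claw":30,"linear":[0,0,0],"twist":0},{"claw":30,"linear":[0,0,0],"twist":0},{"claw":30,"linear":[0,0,0],"twist":0}]' >/dev/null && python3 chk.py -10
```

```text
t 21.9 z 25.94mm p 0.439  Fx' -2.0 Fy' -1.7 Fz -8.0  x' 3.03 y' 0.31 open 0.0395
t 22.7 z 26.97mm p 0.457  Fx' -3.3 Fy' -0.0 Fz -7.4  x' 3.39 y' 0.28 open 0.0400
t 23.6 z 27.92mm p 0.474  Fx' -5.1 Fy' -0.1 Fz -7.1  x' 3.74 y' 0.26 open 0.0400
t 24.4 z 28.94mm p 0.492  Fx' -5.4 Fy' -0.3 Fz -8.0  x' 4.14 y' 0.23 open 0.0398
```

```bash

python3 -m pendant '[{"claw":30,"linear":[-0.5,0,-0.15],"twist":0},{"claw":30,"linear":[-0.5,0,-0.15],"twist":0},{"claw":30,"linear":[0,0,0],"twist":0},{"claw":30,"linear":[0,0,0],"twist":0},{"claw":30,"linear":[0,0,0],"twist":0},{"claw":30,"linear":[0,0,0],"twist":0},{"claw":30,"linear":[0,0,0],"twist":0},{"claw":30,"linear":[0,0,0],"twist":0},{"claw":30,"linear":[0,0,0],"twist":0},{"claw":30,"linear":[0,0,0],"twist":0}]' >/dev/null
python3 chk.py -10 && python3 -m pendant '[{"claw":30,"linear":[-0.5,0,-0.2],"twist":0},{"claw":30,"linear":[-0.5,0,-0.2],"twist":0},{"claw":30,"linear":[0,0,0],"twist":0},{"claw":30,"linear":[0,0,0],"twist":0},{"claw":30,"linear":[0,0,0],"twist":0},{"claw":30,"linear":[0,0,0],"twist":0},{"claw":30,"linear":[0,0,0],"twist":0},{"claw":30,"linear":[0,0,0],"twist":0},{"claw":30,"linear":[0,0,0],"twist":0},{"claw":30,"linear":[0,0,0],"twist":0}]' >/dev/null &&
python3 chk.py -10 && python3 -m pendant '[{"claw":30,"linear":[-0.5,0,-0.2],"twist":0},{"claw":30,"linear":[-0.5,0,-0.2],"twist":0},{"claw":30,"linear":[0,0,0],"twist":0},{"claw":30,"linear":[0,0,0],"twist":0},{"claw":30,"linear":[0,0,0],"twist":0},{"claw":30,"linear":[0,0,0],"twist":0},{"claw":30,"linear":[0,0,0],"twist":0},{"claw":30,"linear":[0,0,0],"twist":0},{"claw":30,"linear":[0,0,0],"twist":0},{"claw":30,"linear":[0,0,0],"twist":0}]' >/dev/null &&
python3 chk.py -10 && python3 -m pendant '[{"claw":30,"linear":[-0.5,0,-0.2],"twist":0},{"claw":30,"linear":[-0.5,0,-0.2],"twist":0},{"claw":30,"linear":[0,0,0],"twist":0},{"claw":30,"linear":[0,0,0],"twist":0},{"claw":30,"linear":[0,0,0],"twist":0},{"claw":30,"linear":[0,0,0],"twist":0},{"claw":30,"linear":[0,0,0],"twist":0},{"claw":30,"linear":[0,0,0],"twist":0},{"claw":30,"linear":[0,0,0],"twist":0},{"claw":30,"linear":[0,0,0],"twist":0}]' >/dev/null && python3 chk.py -10
```

```text
t 25.2 z 30.03mm p 0.512  Fx' -5.5 Fy' -0.4 Fz -7.7  x' 4.59 y' 0.26 open 0.0395
t 26.1 z 30.98mm p 0.530  Fx' -4.9 Fy' -0.5 Fz -7.1  x' 4.99 y' 0.28 open 0.0393
t 26.9 z 32.01mm p 0.549  Fx' -3.7 Fy' -1.3 Fz -7.3  x' 5.44 y' 0.31 open 0.0399
t 27.7 z 33.01mm p 0.567  Fx' -3.8 Fy' -2.0 Fz -8.7  x' 5.87 y' 0.30 open 0.0397
```

```bash

python3 -m pendant '[{"claw":30,"linear":[-0.5,0,-0.2],"twist":0},{"claw":30,"linear":[-0.5,0,-0.25],"twist":0},{"claw":30,"linear":[0,0,0],"twist":0},{"claw":30,"linear":[0,0,0],"twist":0},{"claw":30,"linear":[0,0,0],"twist":0},{"claw":30,"linear":[0,0,0],"twist":0},{"claw":30,"linear":[0,0,0],"twist":0},{"claw":30,"linear":[0,0,0],"twist":0},{"claw":30,"linear":[0,0,0],"twist":0},{"claw":30,"linear":[0,0,0],"twist":0}]' >/dev/null
python3 chk.py -10.2 && python3 -m pendant '[{"claw":30,"linear":[-0.5,0,-0.25],"twist":0},{"claw":30,"linear":[-0.5,0,-0.25],"twist":0},{"claw":30,"linear":[0,0,0],"twist":0},{"claw":30,"linear":[0,0,0],"twist":0},{"claw":30,"linear":[0,0,0],"twist":0},{"claw":30,"linear":[0,0,0],"twist":0},{"claw":30,"linear":[0,0,0],"twist":0},{"claw":30,"linear":[0,0,0],"twist":0},{"claw":30,"linear":[0,0,0],"twist":0},{"claw":30,"linear":[0,0,0],"twist":0}]' >/dev/null &&
python3 chk.py -10.2 && python3 -m pendant '[{"claw":30,"linear":[-0.5,0,-0.25],"twist":0},{"claw":30,"linear":[-0.5,0,-0.25],"twist":0},{"claw":30,"linear":[0,0,0],"twist":0},{"claw":30,"linear":[0,0,0],"twist":0},{"claw":30,"linear":[0,0,0],"twist":0},{"claw":30,"linear":[0,0,0],"twist":0},{"claw":30,"linear":[0,0,0],"twist":0},{"claw":30,"linear":[0,0,0],"twist":0},{"claw":30,"linear":[0,0,0],"twist":0},{"claw":30,"linear":[0,0,0],"twist":0}]' >/dev/null &&
python3 chk.py -10.2
```

```text
t 28.6 z 33.97mm p 0.585  Fx' -1.4 Fy' -1.6 Fz -9.2  x' 6.27 y' 0.31 open 0.0394
t 29.4 z 34.97mm p 0.604  Fx' -2.1 Fy' -1.5 Fz -8.8  x' 6.72 y' 0.29 open 0.0400
t 30.2 z 35.98mm p 0.623  Fx' -2.6 Fy' -2.1 Fz -8.4  x' 7.24 y' 0.32 open 0.0396
```

```bash

python3 -m pendant '[{"claw":30,"linear":[-0.5,0,-0.25],"twist":0},{"claw":30,"linear":[-0.5,0,-0.25],"twist":0},{"claw":30,"linear":[0,0,0],"twist":0},{"claw":30,"linear":[0,0,0],"twist":0},{"claw":30,"linear":[0,0,0],"twist":0},{"claw":30,"linear":[0,0,0],"twist":0},{"claw":30,"linear":[0,0,0],"twist":0},{"claw":30,"linear":[0,0,0],"twist":0},{"claw":30,"linear":[0,0,0],"twist":0},{"claw":30,"linear":[0,0,0],"twist":0}]' >/dev/null
python3 chk.py -10.4 && python3 -m pendant '[{"claw":30,"linear":[-0.5,0,-0.25],"twist":0},{"claw":30,"linear":[-0.5,0,-0.25],"twist":0},{"claw":30,"linear":[0,0,0],"twist":0},{"claw":30,"linear":[0,0,0],"twist":0},{"claw":30,"linear":[0,0,0],"twist":0},{"claw":30,"linear":[0,0,0],"twist":0},{"claw":30,"linear":[0,0,0],"twist":0},{"claw":30,"linear":[0,0,0],"twist":0},{"claw":30,"linear":[0,0,0],"twist":0},{"claw":30,"linear":[0,0,0],"twist":0}]' >/dev/null &&
python3 chk.py -10.4 && python3 -m pendant '[{"claw":30,"linear":[-0.5,0,-0.25],"twist":0},{"claw":30,"linear":[-0.5,0,-0.25],"twist":0},{"claw":30,"linear":[0,0,0],"twist":0},{"claw":30,"linear":[0,0,0],"twist":0},{"claw":30,"linear":[0,0,0],"twist":0},{"claw":30,"linear":[0,0,0],"twist":0},{"claw":30,"linear":[0,0,0],"twist":0},{"claw":30,"linear":[0,0,0],"twist":0},{"claw":30,"linear":[0,0,0],"twist":0},{"claw":30,"linear":[0,0,0],"twist":0}]' >/dev/null &&
python3 chk.py -10.4
```

```text
t 31.1 z 36.98mm p 0.643  Fx' -2.4 Fy' -2.1 Fz -9.1  x' 7.72 y' 0.29 open 0.0397
t 31.9 z 37.88mm p 0.660  Fx' -1.9 Fy' -1.3 Fz -12.6  x' 8.16 y' 0.28 open 0.0393
```

Sudden stiffening at z ≈ 37.3 mm (Fz −9.1 → −12.6 N), so the pawl is on the buffer. I'll back off 0.6 mm to the light-contact edge and start the door gently, with a force gate.

```bash

python3 -m pendant '[{"claw":30,"linear":[0.3,0,0.1],"twist":0},{"claw":30,"linear":[0.3,0,0.1],"twist":0},{"claw":30,"linear":[0,0,0],"twist":0},{"claw":30,"linear":[0,-0.25,0.52],"twist":0.004},{"claw":30,"linear":[0,0,0],"twist":0},{"claw":30,"linear":[0,-0.25,0.52],"twist":0.004},{"claw":30,"linear":[0,0,0],"twist":0},{"claw":30,"linear":[0,0,0],"twist":0},{"claw":30,"linear":[0,0,0],"twist":0},{"claw":30,"linear":[0,0,0],"twist":0}]' >/dev/null
python3 chk.py
python3 -m pendant '[{"claw":30,"linear":[0,-0.25,0.52],"twist":0.004},{"claw":30,"linear":[0,0,0],"twist":0},{"claw":30,"linear":[0,-0.25,0.52],"twist":0.004},{"claw":30,"linear":[0,0,0],"twist":0},{"claw":30,"linear":[0,0,0],"twist":0},{"claw":30,"linear":[0,0,0],"twist":0},{"claw":30,"linear":[0,0,0],"twist":0},{"claw":30,"linear":[0,0,0],"twist":0},{"claw":30,"linear":[0,0,0],"twist":0},{"claw":30,"linear":[0,0,0],"twist":0}]' >/dev/null
python3 chk.py
```

```text
t 32.7 z 37.51mm p 0.653  Fx' -0.1 Fy' -3.9 Fz -9.5  x' 7.18 y' 0.78 open 0.0397
t 33.5 z 37.40mm p 0.651  Fx' -1.6 Fy' -3.0 Fz -8.3  x' 5.94 y' 1.34 open 0.0397
```

The door follows freely. Swinging on.

```bash

python3 -m pendant '[{"claw":30,"linear":[0,-0.63,1.3],"twist":0.01},{"claw":30,"linear":[0,-0.63,1.3],"twist":0.01},{"claw":30,"linear":[0,-0.63,1.3],"twist":0.01},{"claw":30,"linear":[0,-0.63,1.3],"twist":0.01},{"claw":30,"linear":[0,-0.63,1.3],"twist":0.01},{"claw":30,"linear":[0,-0.63,1.3],"twist":0.01},{"claw":30,"linear":[0,0,0],"twist":0},{"claw":30,"linear":[0,0,0],"twist":0},{"claw":30,"linear":[0,0,0],"twist":0},{"claw":30,"linear":[0,0,0],"twist":0}]' >/dev/null
python3 chk.py; python3 rel.py 0.076 0.65 0
```

```text
t 34.4 z 37.39mm p 0.651  Fx' -1.8 Fy' -2.5 Fz -7.5  x' -1.80 y' 5.49 open 0.0390
target [0.4909 0.0314 0.1326] d tool mm [-1.6  1.9 -1.6] twist rad 0.0007 J [ 26.9   8.3 -29.7  -0.  -52.1  51.5] F [-2.12 -2.22 -7.53] pos [0.4897 0.0336 0.131 ] M [-0.  0. -1.] t 34.38
```

```bash

python3 -m pendant '[{"claw":30,"linear":[0,-1.3,2.6],"twist":0.02},{"claw":30,"linear":[0,-1.3,2.6],"twist":0.02},{"claw":30,"linear":[0,-1.3,2.6],"twist":0.02},{"claw":30,"linear":[0,-1.3,2.6],"twist":0.02},{"claw":30,"linear":[0,-1.3,2.6],"twist":0.02},{"claw":30,"linear":[0,-1.3,2.6],"twist":0.02},{"claw":30,"linear":[0,-1.3,2.6],"twist":0.02},{"claw":30,"linear":[0,-1.3,2.6],"twist":0.02},{"claw":30,"linear":[0,-1.3,2.6],"twist":0.02},{"claw":30,"linear":[0,0,0],"twist":0}]' 
python3 rel.py 0.256 0.65 0
```

```text
clock: 35.22
tool_pos: [0.4705, 0.0515, 0.131]
orientation: [-79.5, 90.0, 78.5]
force: [-1.8, -1.3, -7.8]
opening: 0.0398
target [0.4718 0.0491 0.1326] d tool mm [-1.6  1.7 -2.1] twist rad -0.0001 J [ 30.1   6.6 -31.7  -0.  -51.7  37.9] F [-1.84 -1.28 -7.76] pos [0.4705 0.0515 0.131 ] M [ 0.  0. -1.] t 35.22
```

```bash

python3 -m pendant '[{"claw":30,"linear":[0,-2.6,5.15],"twist":0.04},{"claw":30,"linear":[0,-3.3,6.4],"twist":0.05},{"claw":30,"linear":[0,-3.3,6.4],"twist":0.05},{"claw":30,"linear":[0,-3.3,6.4],"twist":0.05},{"claw":30,"linear":[0,-3.3,6.4],"twist":0.05},{"claw":30,"linear":[0,-3.3,6.4],"twist":0.05},{"claw":30,"linear":[0,-3.3,6.4],"twist":0.05},{"claw":30,"linear":[0,-3.3,6.4],"twist":0.05},{"claw":30,"linear":[0,-3.3,6.4],"twist":0.05},{"claw":30,"linear":[0,-1.95,3.85],"twist":0.03}]' 
python3 rel.py 0.726 0.65 0
```

```text
clock: 36.05
tool_pos: [0.4384, 0.1106, 0.131]
orientation: [-77.9, 90.0, 53.1]
force: [-0.8, -2.5, -9.6]
opening: 0.04
target [0.4395 0.1081 0.1326] d tool mm [-1.6  0.8 -2.6] twist rad -0.0011 J [ 39.3   4.5 -34.1  -0.  -51.3   1.8] F [-0.82 -2.45 -9.6 ] pos [0.4384 0.1106 0.131 ] M [ 0.  0. -1.] t 36.05
```

```bash

python3 -m pendant '[{"claw":30,"linear":[0,-2.6,5.15],"twist":0.04},{"claw":30,"linear":[0,-3.3,6.4],"twist":0.05},{"claw":30,"linear":[0,-3.3,6.4],"twist":0.05},{"claw":30,"linear":[0,-3.3,6.4],"twist":0.05},{"claw":30,"linear":[0,-3.3,6.4],"twist":0.05},{"claw":30,"linear":[0,-3.3,6.4],"twist":0.05},{"claw":30,"linear":[0,-3.3,6.4],"twist":0.05},{"claw":30,"linear":[0,-3.3,6.4],"twist":0.05},{"claw":30,"linear":[0,-3.3,6.4],"twist":0.05},{"claw":30,"linear":[0,-1.95,3.85],"twist":0.03}]' 
python3 rel.py 1.196 0.65 0
python3 -m pendant '[{"claw":30,"linear":[0,-2.6,5.15],"twist":0.04},{"claw":30,"linear":[0,-3.3,6.4],"twist":0.05},{"claw":30,"linear":[0,-3.3,6.4],"twist":0.05},{"claw":30,"linear":[0,-3.3,6.4],"twist":0.05},{"claw":30,"linear":[0,-3.3,6.4],"twist":0.05},{"claw":30,"linear":[0,-3.3,6.4],"twist":0.05},{"claw":30,"linear":[0,-2,3.85],"twist":0.03},{"claw":30,"linear":[0,0,0],"twist":0},{"claw":30,"linear":[0,0,0],"twist":0},{"claw":30,"linear":[0,0,0],"twist":0}]' 
python3 rel.py 1.516 0 0
```

```text
clock: 36.88
tool_pos: [0.4365, 0.1779, 0.131]
orientation: [-40.1, 90.0, 64.0]
force: [-0.2, -1.2, -8.9]
opening: 0.0395
target [0.4375 0.1754 0.1326] d tool mm [-1.6 -0.4 -2.6] twist rad -0.0011 J [ 46.2   6.4 -32.   -0.  -51.6 -32. ] F [-0.16 -1.24 -8.87] pos [0.4365 0.1779 0.131 ] M [ 0.     0.001 -1.   ] t 36.88
clock: 37.72
tool_pos: [0.4529, 0.2204, 0.1311]
orientation: [-29.4, 89.9, 56.6]
force: [-1.4, 1.5, -7.8]
opening: 0.0396
target [0.4545 0.2269 0.0952] d tool mm [35.9 -1.2  6.6] twist rad 0.0021 J [ 48.3   9.4 -28.3  -0.  -52.3 -52.4] F [-1.38  1.52 -7.76] pos [0.4529 0.2204 0.1311] M [ 0.001  0.001 -1.   ] t 37.72
```

```bash

python3 -m pendant '[{"claw":30,"linear":[4,0,2.2],"twist":0},{"claw":30,"linear":[4,0,1.8],"twist":0},{"claw":30,"linear":[4,0,1.5],"twist":0},{"claw":30,"linear":[4,0,1.2],"twist":0},{"claw":30,"linear":[4,0,0.9],"twist":0},{"claw":30,"linear":[4,0,0.6],"twist":0},{"claw":30,"linear":[4,0,0.3],"twist":0},{"claw":30,"linear":[4,0,0.1],"twist":0},{"claw":30,"linear":[4,0,0],"twist":0},{"claw":30,"linear":[0,0,0],"twist":0}]' 
python3 rel.py 1.516 0 0
python3 -m pendant '[{"claw":45,"linear":[0,0,0],"twist":0},{"claw":50,"linear":[0,0,0],"twist":0},{"claw":60,"linear":[0,0,0],"twist":0},{"claw":70,"linear":[0,0,0],"twist":0},{"claw":80,"linear":[0,0,0],"twist":0},{"claw":80,"linear":[0,0,0],"twist":0},{"claw":80,"linear":[0,0,0],"twist":0},{"claw":80,"linear":[0,0,0],"twist":0},{"claw":80,"linear":[0,0,0],"twist":0},{"claw":80,"linear":[0,0,0],"twist":0}]' 
python3 -m pendant '[{"claw":80,"linear":[-8,0,0],"twist":0},{"claw":80,"linear":[-15,0,0],"twist":0},{"claw":80,"linear":[-20,0,0],"twist":0},{"claw":80,"linear":[-20,0,0],"twist":0},{"claw":80,"linear":[-20,0,0],"twist":0},{"claw":80,"linear":[-20,0,0],"twist":0},{"claw":80,"linear":[-20,0,0],"twist":0},{"claw":80,"linear":[-20,0,0],"twist":0},{"claw":80,"linear":[-20,0,0],"twist":0},{"claw":80,"linear":[0,0,0],"twist":0}]' 
python3 - <<'E'
from h import *
o,d=snapshot("scene");save("s3",cv2.resize(o[90:340,120:480],(800,555)))
t,d2=snapshot("top");save("t3",cv2.resize(t[80:320,60:420],(800,533)))
w,d3=snapshot("wrist");X=cloud("wrist",d3);hsv=cv2.cvtColor(w,cv2.COLOR_RGB2HSV)
m=((hsv[...,0]<8)|(hsv[...,0]>172))&(hsv[...,1]>130)&(hsv[...,2]>60)&(abs(X[...,2]-.12)<.05)&(X[...,1]>.05)
if m.sum()>20:
    P=X[m];r=cv2.minAreaRect(P[:,:2].astype(np.float32));print(m.sum(),r,P[:,2].min(),np.median(P[:,2]),P[:,2].max())
print(get_obs()["force"])
E
```

```text
clock: 38.55
tool_pos: [0.4547, 0.2299, 0.0966]
orientation: [-48.2, 89.8, 37.7]
force: [-2.6, -0.1, 14.3]
opening: 0.0398
target [0.4545 0.2269 0.0952] d tool mm [ 1.4 -0.1 -3. ] twist rad 0.0011 J [ 49.   12.2 -30.1   0.1 -47.4 -53.1] F [-2.56 -0.07 14.28] pos [0.4547 0.2299 0.0966] M [ 0.003  0.002 -1.   ] t 38.55
clock: 39.38
tool_pos: [0.4532, 0.2285, 0.095]
orientation: [-36.1, 90.0, 49.8]
force: [-0.1, 0.9, 0.4]
opening: 0.0798
clock: 40.22
tool_pos: [0.4548, 0.2294, 0.2629]
orientation: [-50.5, 89.6, 35.4]
force: [0.5, 1.0, 0.2]
opening: 0.0798
2572 ((0.4524329900741577, 0.20684653520584106), (0.06280966848134995, 0.03843088820576668), 85.23129272460938) 0.11096274313110369 0.120039050449787 0.12390182836287009
[ 0.44186964 -0.7922796  -1.5908133 ]
```

View pics/s3.png

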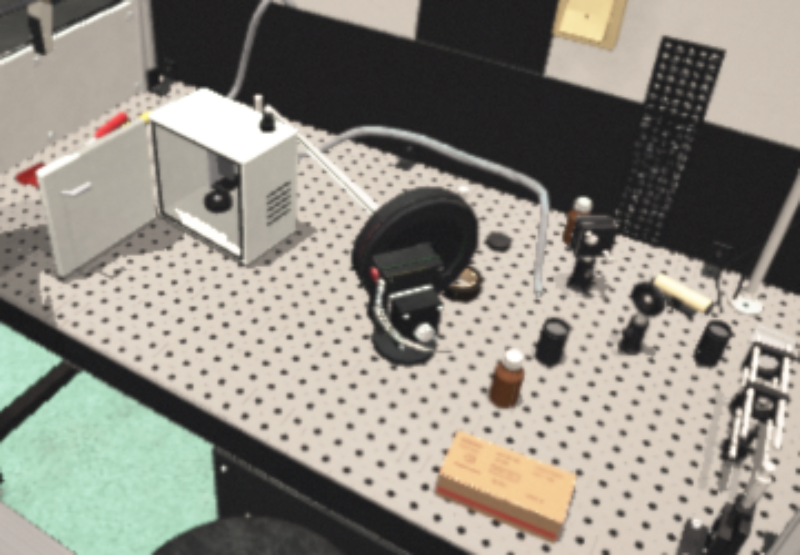

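View pics/t3.png

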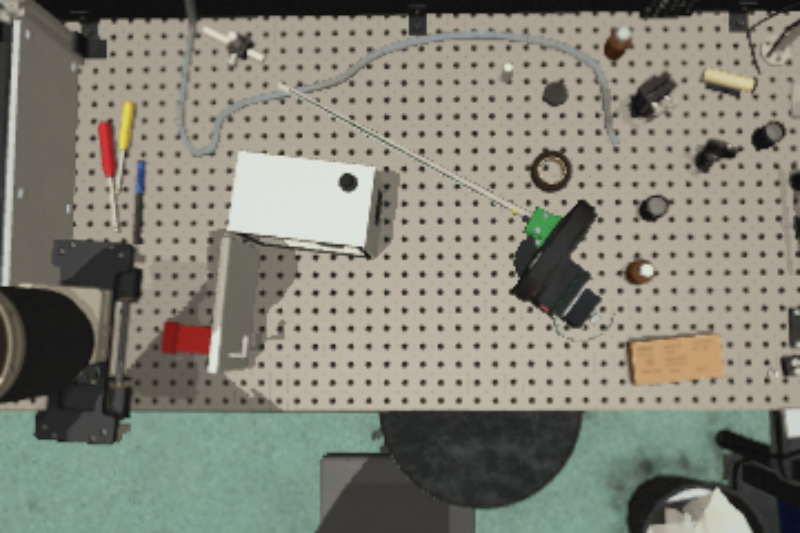

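The door stands at about a right angle and the paddle is back at rest. The bystanders are at the same pixels as before, and the gripper is clear overhead. Handing in.

```bash
python3 -c "
from h import *
print(close_job())"
```

```text
the job is handed in; nothing more can be done
None
```

The detector housing is open: I left the door at about a right angle (roughly 1.5 rad), let the paddle go, and handed the job in at about 40 s of the 70 s. No verdict was reported.

**Lift:** I gripped the bead end to end from above and lifted it in 1 mm steps. It stiffened suddenly at about 37 mm, where the lift force went from 9.1 to 12.6 N (paddle about 0.65 rad). I estimate 5 N between pawl and buffer at that point, against the 12 N limit.

**Swing:** I backed off about 0.5 mm and held that height while swinging the door about its hinge. The door came free at once, with no pulling force on the latch.

**Last checks:**
- **Door and paddle:** the top and wrist pictures show the door wide open. The paddle has the same size and height as before the lift, so it is back at rest.
- **Bystanders:** the bottle, lens tube, carton and tape show at the same places as in the first pictures. I compared these by eye only.
- **Gripper:** it is open, about 17 cm above the paddle, with about zero force on it.

**Slips along the way:**
- I made one sideways correction in the wrong direction. It put 13 N sideways on the grip, and I corrected it straight away.
- The force check between steps had a bug at first that stopped one step early. I fixed it before going on.
- When I lowered the paddle, I pressed about 14 N against its rest stop before letting go. The door was already open, so this was not on the latch.

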